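# Pack the marking-out caddy

### The arm

A 6-joint arm with a two-finger parallel gripper is mounted at the origin on the work surface; the furniture and walls round the work are solid. World frame = base frame: x ahead of the robot, y to its left, z up, the work surface at z = 0. Lengths are in m, angles in rad, forces in N, time in s.
With the tool pointing down it reaches from about 0.35 to 0.85 m from the base axis. Payload 8.1 kg.
Tool frame: the origin (TCP) lies between the finger pads; the fingertips stand 14 mm ahead of it and the grasp point (between the pads) lies 5 mm behind it (finger_overhang is the distance from the TCP to the fingertips, in m); z points along the fingers, y is the line along which they close (so a half turn about z gives the same grasp; the last joint's range is limited). The gripper opens to 85 mm and grips with 20 to 120 N. Pads are 22 mm wide; open, the fingers measure 114 mm over their backs; the gripper's body (76 mm by 85 mm) begins 54 mm behind the grasp point. The pads swing forward as they close: fully open they stand 13 mm farther back than shut.
Start: joints at [-1.306, 0.13, 1.488, -0, 1.523, -0.085], TCP at [0.206, -0.564, 0.245] pointing down, gripper open.
Joint ranges: [-2.96, 2.96], [-0.89, 2.26], [0.02, 2.5], [-1.34, 4.48], [0, 2.73], [-2.66, 2.66]. Speed limits (rad/s): [2.39, 2.39, 2.79, 3.14, 3.14, 3.14].

### API

Orientations are given as a rotation vector (axis times angle).
In Python, from cell import * gives the robot as it stands.
- The arm moves only by the tool jog_arm, never from a script. Its argument "moves" is a list of rows, each a list of 7 numbers: the turn, a rotation vector about the tool's x, y, z in rad, then the shift along the tool's x, y, z in mm, then the finger opening in mm, from 0 to 85.4. A call has 1 to 5 rows; each row is the pose to reach, as a shift and turn from the pose commanded when the call began, along the tool's axes at that moment; what a row does not reach only later rows make up. A row lasts 1/10 s, in which the tool goes at most 50 mm and 8.59 degrees, less where a joint would pass 70% of its speed; a pose out of reach is approached as far as the arm can. A call with a gripper value outside its range is refused whole. The fingers move at their own pace and stop on an object; "newtons" is the grip in N (left out, the last holds). Time passes only in rows, so rows that repeat a pose let the fingers close. It gives the time, the measured TCP pose, the force, the opening and the grip force at its end, in the units of the state.
- get_obs(): the state, without advancing time (a new reading comes with each control period).
- capture(name): name is "side" or "top" or "wrist"; returns (picture, depth): 420x560x3 uint8, blue, green, red; 420x560 float32, m along the optical axis (not along the pixel's ray), 0 where there is no reading.
- calibration(name): a dict with "camera_matrix" (3x3 intrinsics, pixels), "extrinsics" (4x4, takes a point from world to camera coordinates); the wrist camera has in their place "T_tool_cam" (4x4, takes a point from camera to tool coordinates, whose origin is the TCP and whose axes are the flange's). Camera axes: x right, y down, z forward; pixel columns grow to the right and rows downward; lengths in m; the calibration is good to about 2 mm. The wrist camera is an equidistant fisheye: a pixel r from the principal point sees the ray r / f radians off the axis. A picture is of the moment at which its call begins: read the wrist's pose just before it. calibration takes no time and is no camera call.
- finish_job(): hands the job in; it is judged then, once.
The state is a dict: "time": time; "joint_positions": joint angles; "dq": joint speeds; "joint_efforts": joint torques, N m; "ee_pos": TCP position; "orientation": TCP orientation; "force": force on the tool from outside, world axes, zero at the start; "ft_torque": the same for the moment, N m; "gripper_width": finger opening in m; "finger_force": force on a finger pad.
Only numpy, scipy, OpenCV 4.12 (cv2) and the standard library are available. Lean on these libraries where they do the work, as an engineer would, in place of code of your own. Each camera call takes 0.05 s, during which the arm holds its last target. There are 200 camera calls.

### The job

Pack the marking-out kit into the caddy: the yellow-and-cream paint marker goes in the yellow bay, the slim pointed centre punch in the blue bay, and the brass drilling template in the red bay, each lying flat on the bay's floor, lengthwise. The template is held in its grey holder by the red swing tab: turn the tab fully aside, about a quarter turn either way, before lifting the template out. The soapstone stick and the cold chisel do not belong to the kit; leave them where they lie.

Things in the scene. Friction and masses are not known exactly. Their poses are not given: they have to be found in the camera images.
- marker: Yellow-and-cream round paint marker lying on the bench, 126 mm long (y), 18 mm thick. Origin: middle of its length, at its underside. Grip it across x at the middle.
- punch: Centre punch, thin grey steel rod with a point, 116 mm long (y), 11 mm thick, lying on the bench. Origin: middle of its length, at its underside. Grip it across x at the middle.
- template: Brass drilling template: plate 120 x 56 x 6 mm (x, y, z) with four holes near its corners, and on its top centre an upright black grip block 44 mm long (x), 16 mm wide (y), from 6 mm to 34 mm above the origin. Origin: centre of the plate's underside. It lies in the holder's recess and is lifted straight up by the grip block, taken across y. About 0.3 kg.
- soapstone: Soapstone stick in a flat light steel holder, 147 mm long (y), 18 mm wide, 10 mm high; resembles the marker; must stay where it lies. Origin: middle of its length, at its underside.
- chisel: Cold chisel, grey steel, 171 mm long (y), 22 mm wide, 20 mm high, thicker and longer than the punch; must stay where it lies. Origin: middle of its length, at its underside.
- yellow_bay: Yellow plastic bay for the paint marker: fixed open pan 160 x 82 x 18 mm (x, y, z), walls and floor 4 mm, inside 152 (x, its length) x 74 x 14 mm. Origin: centre of its underside. The three bays stand side by side, 83 mm apart along y and in varying order, in a fixed dark steel caddy tray whose wire grips stick out up to 35 mm beyond the bays' x ends, below 22 mm.
- blue_bay: Blue plastic bay for the centre punch: fixed open pan 160 x 82 x 18 mm (x, y, z), walls and floor 4 mm, inside 152 (x, its length) x 74 x 14 mm. Origin: centre of its underside. The three bays stand side by side, 83 mm apart along y and in varying order, in a fixed dark steel caddy tray whose wire grips stick out up to 35 mm beyond the bays' x ends, below 22 mm.
- red_bay: Red plastic bay for the brass template: fixed open pan 160 x 82 x 18 mm (x, y, z), walls and floor 4 mm, inside 152 (x, its length) x 74 x 14 mm. Origin: centre of its underside. The three bays stand side by side, 83 mm apart along y and in varying order, in a fixed dark steel caddy tray whose wire grips stick out up to 35 mm beyond the bays' x ends, below 22 mm.
- holder: Grey flat template holder, fixed, 10 mm high; x -100 to +74, y -38 to +38 mm from its origin (underside, below the centre of its 124 x 60 mm recess, recess floor at 3 mm). A red swing tab, 12 mm wide, 11.5 to 16.5 mm up, turns about a pivot at x = -78, y = 0; its nose reaches 30 mm from the pivot, over the template; it is turned by a pin on its tail (see tab).
- tab (a joint): Red swing tab's angle, rad, anticlockwise from above. 0: nose to holder's +x, over the template. Opposite the nose, 31 mm from the pivot, stands its round black pin, 10 mm thick, 16.5 to 42.5 mm up: at x -109, y 0 at 0; x -78, y -31 at +1.57; y +31 at -1.57 (holder frame, mm). Stops at +-1.75; stays where left; needs under 3 N. Template is free beyond 1.3 either way.

How it is judged:
By the outcome, as a careful person would: the job done as asked, in the order asked, and still so for the second after the job is handed in, with the robot touching nothing.
It also fails if it takes over 112 s, if anything falls off the work surface, if the arm or the gripper's body presses on something with over 40 N, if the wrist force passes 120 N, or if a joint passes its speed limit or range.

## Working session

There is one attempt and no reset: what is moved stays moved. The work goes in short steps, Python scripts to look and compute and a tool call to move; the robot and the scene stay as the last step left them, time stands still between calls to the robot, and variables do not carry over. Pictures are saved under pics/ and viewed, at most 14 in all, crops included, and the job is handed in when it is done.

Besides the shell and the picture viewer there is one more tool, called after "Emit:" in YAML: its name, and indented under it one key for each argument. jog_arm: Moves the arm, as the interface text tells. Its arguments: {"type":"object","properties":{"moves":{"type":"array"},"newtons":{"type":"number"}},"required":["moves"]}

```bash
mkdir -p pics; ls; python3 - <<'E'
from cell import *
import cv2,numpy as np
o=get_obs();print({k:np.round(v,3).tolist() for k,v in o.items()})
for n in("top","side"):
    p,d=capture(n);cv2.imwrite(f"pics/{n}0.png",p);np.save(f"pics/{n}0.npy",d)
    c=calibration(n);print(n,np.round(c["camera_matrix"],1).tolist(),np.round(c["extrinsics"],3).tolist())
c=calibration("wrist");print(np.round(c["camera_matrix"],1).tolist(),np.round(c["T_tool_cam"],3).tolist())
E
```

```text
pics
{'time': 0.0, 'joint_positions': [-1.306, 0.131, 1.489, 0.0, 1.523, -0.085], 'dq': [-0.0, -0.001, -0.0, -0.002, -0.002, -0.0], 'joint_efforts': [0.002, -56.94, -50.055, -0.0, 0.015, -0.0], 'ee_pos': [0.205, -0.563, 0.244], 'orientation': [-3.092, -0.546, 0.0], 'force': [-0.076, 0.23, 0.063], 'ft_torque': [0.022, -0.02, 0.015], 'finger_force': 0.0, 'gripper_width': 0.086}
top [[396.7, 0.0, 275.5], [0.0, 396.7, 209.7], [0.0, 0.0, 1.0]] [[0.01, -1.0, -0.018, 0.004], [-0.994, -0.008, -0.11, 0.544], [0.11, 0.019, -0.994, 1.2], [0.0, 0.0, 0.0, 1.0]]
side [[455.7, 0.0, 276.9], [0.0, 455.7, 216.7], [0.0, 0.0, 1.0]] [[-0.861, -0.509, 0.002, 0.469], [-0.34, 0.573, -0.746, 0.227], [0.379, -0.643, -0.666, 0.939], [0.0, 0.0, 0.0, 1.0]]
[[325.2, 0.0, 276.5], [0.0, 325.2, 213.1], [0.0, 0.0, 1.0]] [[0.001, -0.965, -0.263, 0.065], [1.0, 0.001, 0.001, 0.001], [-0.0, -0.263, 0.965, -0.129], [0.0, 0.0, 0.0, 1.0]]
```

View pics/top0.png

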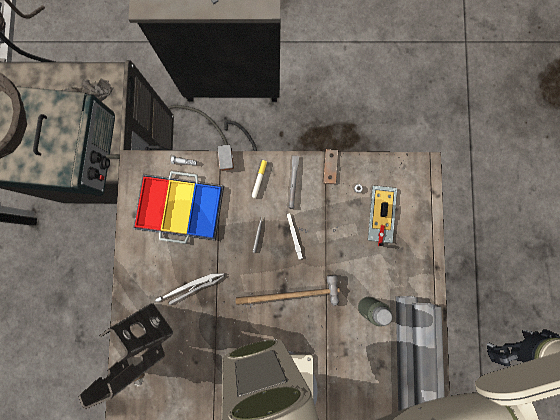

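View pics/side0.png

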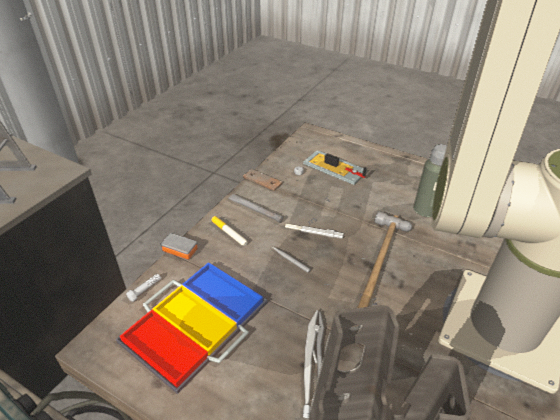

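Top view: red bay about (152,204), yellow (179,207), blue (207,211); marker (260,179), chisel (294,182), punch (258,235), soapstone (295,236). The holder is at (383,214), with the red tab at (382,235) and its pin at the near end. The side view agrees.

```bash
cat > h.py <<'E'
from cell import *
import cv2,numpy as np
from scipy.spatial.transform import Rotation as R
def ray(name,uv,z,pose=None):
    """pixels -> world points on plane z"""
    c=calibration(name);K=c["camera_matrix"];uv=np.atleast_2d(uv).astype(float)
    n=np.c_[(uv[:,0]-K[0,2])/K[0,0],(uv[:,1]-K[1,2])/K[1,1]]
    if name=="wrist":
        r=np.linalg.norm(n,axis=1)+1e-12
        d=np.c_[n*(np.sin(r)/r)[:,None],np.cos(r)]
        T=np.eye(4);T[:3,:3]=R.from_rotvec(pose[1]).as_matrix();T[:3,3]=pose[0];T=T@c["T_tool_cam"]
    else:
        d=np.c_[n,np.ones(len(n))];T=np.linalg.inv(c["extrinsics"])
    d=d@T[:3,:3].T;o=T[:3,3]
    return (o+d*((z-o[2])/d[:,2])[:,None])[:,:2]
def blob(mask,near=None):
    """biggest contour (or the nearest to a pixel)"""
    cs,_=cv2.findContours(mask.astype(np.uint8),cv2.RETR_EXTERNAL,cv2.CHAIN_APPROX_NONE)
    cs=[c for c in cs if cv2.contourArea(c)>15]
    if near is None: return max(cs,key=cv2.contourArea)[:,0]
    return min(cs,key=lambda c:np.linalg.norm(c[:,0].mean(0)-near))[:,0]
def rect(xy):
    """mm rectangle: centre, long, short, long axis angle deg (world)"""
    (c,(w,h),a)=cv2.minAreaRect((xy*1000).astype(np.float32))
    if w<h: w,h,a=h,w,a+90
    return np.round(c,1),round(w,1),round(h,1),round((a+90)%180-90,1)
def delta(xyz,tx):
    """tool shift in mm and turn about tool z to go to xyz with tool x axis along world angle tx (deg)"""
    o=get_obs();M=R.from_rotvec(o["orientation"]).as_matrix()
    cur=np.degrees(np.arctan2(M[1,0],M[0,0]))
    return np.round(M.T@(np.array(xyz)-o["ee_pos"])*1000,1), round(np.radians(-((tx-cur+90)%180-90)),3), round(cur,1)
E
python3 - <<'E'
from h import *
p=cv2.imread("pics/top0.png");h=cv2.cvtColor(p,cv2.COLOR_BGR2HSV);H,S,V=cv2.split(h)
def box(m,x0,y0,x1,y1):
    q=np.zeros_like(m);q[y0:y1,x0:x1]=m[y0:y1,x0:x1];return q
red=((H<8)|(H>172))&(S>150)&(V>80);yel=(H>20)&(H<34)&(S>130)&(V>80);blu=(H>100)&(H<125)&(S>130)&(V>60)
for n,m in(("red",red),("yel",yel),("blu",blu)):
    print(n,rect(ray("top",blob(box(m,125,165,235,250)),.010)))
br=(V>165)
print("marker",rect(ray("top",blob(box(br|yel,240,150,280,205)),.009)))
print("soap",rect(ray("top",blob(box(V>165,280,205,310,265)),.008)))
print("brass",rect(ray("top",blob(box((H>18)&(H<34)&(S>100)&(V>100),360,175,405,232)),.009)))
print("tab",rect(ray("top",blob(box(red,360,175,410,255)),.014)))
print("punch pts",ray("top",[(262,219),(255,251)],.005)*1000)
print("chisel",ray("top",[(297,156),(292,207)],.01)*1000)
print("holder guess",ray("top",[(374,186),(395,187),(392,240),(370,239)],.01)*1000)
print("pin",ray("top",[(381,241)],.042)*1000)
a=cv2.resize(p[145:255,240:410],None,fx=4.5,fy=4.5,interpolation=cv2.INTER_CUBIC);cv2.imwrite("pics/c1.png",a)
E
```

```text
red (array([565.3, 403.3]), 163.5, 83.7, -7.4)
yel (array([554.7, 319.9]), 162.9, 83.4, -7.4)
blu (array([543.7, 235.7]), 163.1, 85.5, -7.5)
marker (array([646. ,  62.8]), 124.4, 17.5, -15.6)
soap (array([465.9, -48.6]), 145.5, 15.8, 17.0)
brass (array([ 549.6, -327.5]), 120.8, 56.4, -6.0)
tab (array([ 469.4, -319.5]), 63.8, 13.3, -7.4)
punch pts [[517.02684642  51.30089698]
 [416.28122164  71.84594257]]
chisel [[719.66280585 -58.14685984]
 [555.35753297 -43.07502087]]
holder guess [[ 624.22209386 -301.58758843]
 [ 621.48902743 -367.50252219]
 [ 454.52182313 -354.39207165]
 [ 456.98248521 -286.31721314]]
pin [[ 450.00133931 -312.41830012]]
```

View pics/c1.png

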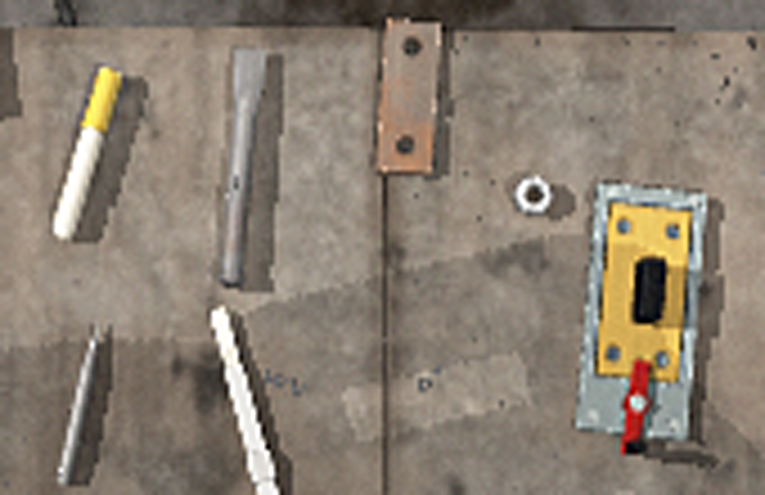

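The crop shows the marker with its yellow end at (105,85), the punch with its tip up at (95,330), the soapstone at (245,400), the chisel at (242,165), and the holder with its black grip block at (650,290) and the tab pivot at (637,402). Next I'll move above the marker.

```bash
python3 -c "
from h import *
print(delta([.646,.063,.15],-15.6))"
```

```text
(array([ 628.4, -437.1,   95.1]), np.float64(0.622), np.float64(20.0))
```

Emit:
jog_arm:
  moves:
    - [0,0,0.62,628,-437,95,60]
    - [0,0,0.62,628,-437,95,60]
    - [0,0,0.62,628,-437,95,60]
    - [0,0,0.62,628,-437,95,60]
    - [0,0,0.62,628,-437,95,60]
  newtons: 40

```text
time: 0.6
ee_pos: [0.3453, -0.3646, 0.2148]
orientation: [-3.111, 0.432, 0.0]
force: [1.7, 0.1, -0.2]
gripper_width: 0.06
finger_force: 0.0
```

```bash
python3 -c "
from h import *
print(delta([.646,.063,.15],-15.6))"
```

```text
(array([ 172.7, -493.4,   64.8]), np.float64(-0.004), np.float64(-15.8))
```

Emit:
jog_arm:
  moves:
    - [0,0,0,16,-47,6,60]
    - [0,0,0,32,-94,12,60]
    - [0,0,0,48,-141,18,60]
    - [0,0,0,64,-188,24,60]
    - [0,0,0,80,-235,30,60]

```text
time: 1.1
ee_pos: [0.4852, -0.1592, 0.1849]
orientation: [3.113, -0.423, -0.0]
force: [0.0, -0.8, 0.2]
gripper_width: 0.0599
finger_force: 0.0
```

Emit:
jog_arm:
  moves:
    - [0,0,0,16,-47,6,60]
    - [0,0,0,32,-94,12,60]
    - [0,0,0,48,-141,18,60]
    - [0,0,0,64,-188,24,60]
    - [0,0,0,80,-235,30,60]

```text
time: 1.6
ee_pos: [0.625, 0.0459, 0.1546]
orientation: [3.113, -0.423, -0.001]
force: [-0.4, -1.5, 0.3]
gripper_width: 0.0601
finger_force: 0.0
```

```bash
python3 -c "
from h import *
print(delta([.646,.063,.15],-15.6))"
```

```text
(array([ 15.7, -22.1,   4.6]), np.float64(0.002), np.float64(-15.5))
```

Emit:
jog_arm:
  moves:
    - [0,0,0,16,-22,5,60]
    - [0,0,0,16,-22,5,60]
    - [0,0,0,16,-22,5,60]

```text
time: 1.9
ee_pos: [0.6452, 0.0612, 0.1492]
orientation: [3.113, -0.421, -0.003]
force: [0.3, -0.3, 0.3]
gripper_width: 0.0603
finger_force: 0.0
```

```bash
cat > w.py <<'E'
import sys
from h import *
def shot(name):
    o=get_obs();p,d=capture("wrist");pose=(o["ee_pos"],o["orientation"])
    cv2.imwrite(f"pics/{name}.png",p);np.savez(f"pics/{name}.npz",a=pose[0],b=pose[1]);return p,pose
def load(name):
    q=np.load(f"pics/{name}.npz");return cv2.imread(f"pics/{name}.png"),(q["a"],q["b"])
if __name__=="__main__": shot(sys.argv[1])
E
python3 w.py w1
```

```text
(no output)
```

View pics/w1.png

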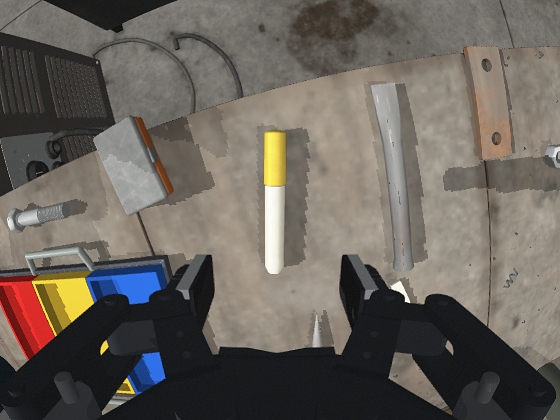

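The wrist view shows the marker from (275,130) to (274,273), centred between the fingers. The pads are near (195,290) and (357,290).

```bash
python3 - <<'E'
from w import *
p,pose=load("w1");H,S,V=cv2.split(cv2.cvtColor(p,cv2.COLOR_BGR2HSV))
m=((H>18)&(H<36)&(S>120)&(V>120))|((V>200)&(S<80));q=np.zeros_like(m);q[115:285,255:300]=m[115:285,255:300]
r=rect(ray("wrist",blob(q),.009,pose));print(r)
c=r[0]/1000
print(delta([*c,.018],r[3]))
E
```

```text
(array([644.5,  61.5]), 127.3, 17.6, -15.3)
(array([ -0.6,  -0.9, 131.7]), np.float64(-0.003), np.float64(-15.5))
```

Emit:
jog_arm:
  moves:
    - [0,0,0,0,-1,45,60]
    - [0,0,0,0,-1,90,60]
    - [0,0,0,0,-1,115,60]
    - [0,0,0,0,-1,131,60]
    - [0,0,0,0,-1,131,50]

```text
time: 2.45
ee_pos: [0.6438, 0.0608, 0.0171]
orientation: [3.112, -0.425, -0.006]
force: [-0.2, -0.8, -0.5]
gripper_width: 0.0501
finger_force: 0.0
```

Emit:
jog_arm:
  moves:
    - [0,0,0,0,0,0,5]
    - [0,0,0,0,0,0,5]
    - [0,0,0,0,0,0,5]
    - [0,0,0,0,0,0,5]
    - [0,0,0,0,0,0,5]

```text
time: 2.95
ee_pos: [0.6481, 0.0617, 0.0223]
orientation: [-3.113, 0.423, -0.007]
force: [-0.7, -0.4, 7.2]
gripper_width: 0.0173
finger_force: 39.9
```

Emit:
jog_arm:
  moves:
    - [0,0,0,0,0,0,5]
    - [0,0,0,0,0,0,5]
    - [0,0,0,0,0,-20,5]
    - [0,0,0,0,0,-60,5]
    - [0,0,0,0,0,-100,5]

```text
time: 3.45
ee_pos: [0.6455, 0.0619, 0.1205]
orientation: [3.113, -0.423, -0.001]
force: [0.5, 0.5, 0.0]
gripper_width: 0.0171
finger_force: 39.2
```

```bash
python3 -c "
from h import *
print(delta([.5547,.3199,.118],-7.4))"
```

```text
(array([-156.3, -224.5,    2.6]), np.float64(-0.141), np.float64(-15.5))
```

Emit:
jog_arm:
  moves:
    - [0,0,-0.03,-26,-37,0,5]
    - [0,0,-0.06,-52,-74,0,5]
    - [0,0,-0.09,-78,-111,0,5]
    - [0,0,-0.12,-104,-148,0,5]
    - [0,0,-0.14,-130,-186,0,5]

```text
time: 3.95
ee_pos: [0.57, 0.2775, 0.1208]
orientation: [-3.134, 0.203, -0.003]
force: [1.2, 0.3, -1.2]
gripper_width: 0.0172
finger_force: 39.2
```

Emit:
jog_arm:
  moves:
    - [0,0,0,-10,-20,0,5]
    - [0,0,0,-20,-41,0,5]
    - [0,0,0,-20,-41,0,5]
    - [0,0,0,-20,-41,0,5]

```text
time: 4.35
ee_pos: [0.556, 0.3194, 0.1202]
orientation: [-3.135, 0.202, -0.002]
force: [1.1, -0.2, 0.4]
gripper_width: 0.017
finger_force: 39.2
```

```bash
python3 -c "
from h import *
print(delta([.5547,.3199,.027],-7.4))"
```

```text
(array([-1.5, -0.3, 93.2]), np.float64(0.0), np.float64(-7.4))
```

Emit:
jog_arm:
  moves:
    - [0,0,0,-1,0,40,5]
    - [0,0,0,-1,0,70,5]
    - [0,0,0,-1,0,85,5]
    - [0,0,0,-1,0,92,5]
    - [0,0,0,-1,0,92,5]

```text
time: 4.85
ee_pos: [0.5561, 0.3185, 0.0292]
orientation: [-3.134, 0.206, -0.002]
force: [0.2, -0.4, -0.3]
gripper_width: 0.017
finger_force: 41.4
```

Emit:
jog_arm:
  moves:
    - [0,0,0,0,0,0,28]
    - [0,0,0,0,0,0,28]
    - [0,0,0,0,0,0,28]
    - [0,0,0,0,0,-4,28]
    - [0,0,0,0,0,-25,28]

```text
time: 5.35
ee_pos: [0.5528, 0.318, 0.0498]
orientation: [3.132, -0.204, -0.007]
force: [-0.4, 0.7, -0.1]
gripper_width: 0.028
finger_force: 0.0
```

Emit:
jog_arm:
  moves:
    - [0,0,0,0,0,-40,28]
    - [0,0,0,0,0,-80,28]
    - [0,0,0,0,0,-110,28]
    - [0,0,0,0,0,-110,28]

```text
time: 5.75
ee_pos: [0.5581, 0.3207, 0.1696]
orientation: [-3.13, 0.204, -0.014]
force: [0.7, 0.7, -0.0]
gripper_width: 0.028
finger_force: 0.0
```

```bash
python3 -c "
from w import *
shot('w2')
print(delta([.4666,.0615,.15],-11.5))"
```

```text
(array([-56. , 268.2,  15.1]), np.float64(0.071), np.float64(-7.5))
```

View pics/w2.png

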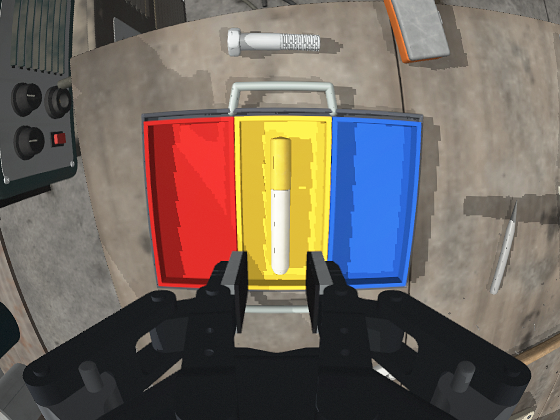

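The marker lies flat and lengthwise in the yellow bay, from (280,137) to (281,273). The punch is visible at (507,245). I'll go above it.

Emit:
jog_arm:
  moves:
    - [0,0,0.07,-10,46,3,60]
    - [0,0,0.07,-20,92,6,60]
    - [0,0,0.07,-30,138,9,60]
    - [0,0,0.07,-40,185,12,60]
    - [0,0,0.07,-50,232,15,60]

```text
time: 6.3
ee_pos: [0.4732, 0.094, 0.1456]
orientation: [3.125, -0.313, -0.004]
force: [0.9, 0.0, -0.1]
gripper_width: 0.0596
finger_force: 0.0
```

Emit:
jog_arm:
  moves:
    - [0,0,0,-6,36,0,60]
    - [0,0,0,-6,36,0,60]
    - [0,0,0,-6,36,0,60]

```text
time: 6.6
ee_pos: [0.4614, 0.0609, 0.1464]
orientation: [-3.125, 0.317, 0.002]
force: [0.3, -0.1, 0.7]
gripper_width: 0.06
finger_force: 0.0
```

```bash
python3 w.py w3
```

```text
(no output)
```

View pics/w3.png

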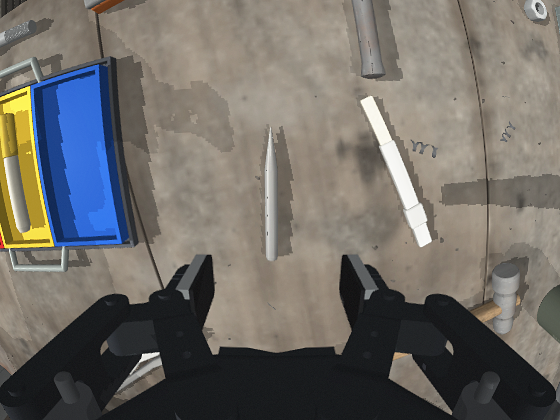

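The punch runs from its tip at (269,125) to its end at (271,261). The soapstone at (400,175) is well clear of it.

```bash
python3 - <<'E'
from w import *
p,pose=load("w3")
e=ray("wrist",[(269,125),(271.5,261)],.0055,pose);c=e.mean(0);d=e[0]-e[1]
a=np.degrees(np.arctan2(d[1],d[0]));print(e,c,np.linalg.norm(d),a)
print(delta([*c,.020],a))
E
```

```text
[[0.52800256 0.05220432]
 [0.41036707 0.07452292]] [0.46918481 0.06336362] 0.1197339920440101 -10.742856341746867
(array([  7. ,  -3.1, 126.7]), np.float64(-0.014), np.float64(-11.5))
```

Emit:
jog_arm:
  moves:
    - [0,0,-0.014,7,-3,45,60]
    - [0,0,-0.014,7,-3,90,60]
    - [0,0,-0.014,7,-3,115,40]
    - [0,0,-0.014,7,-3,124,40]
    - [0,0,-0.014,7,-3,124,40]

```text
time: 7.15
ee_pos: [0.4684, 0.0639, 0.0219]
orientation: [3.128, -0.29, -0.005]
force: [0.0, -0.5, 0.4]
gripper_width: 0.0402
finger_force: 0.0
```

Emit:
jog_arm:
  moves:
    - [0,0,0,0,0,0,2]
    - [0,0,0,0,0,0,2]
    - [0,0,0,0,0,0,2]
    - [0,0,0,0,0,0,2]
    - [0,0,0,0,0,0,2]

```text
time: 7.65
ee_pos: [0.4711, 0.0632, 0.0251]
orientation: [-3.127, 0.292, -0.005]
force: [-0.6, 0.4, 6.8]
gripper_width: 0.0018
finger_force: 3.6
```

Emit:
jog_arm:
  moves:
    - [0,0,0,0,0,0,2]
    - [0,0,0,0,0,0,2]
    - [0,0,0,0,0,-20,2]
    - [0,0,0,0,0,-60,2]
    - [0,0,0,0,0,-100,2]

```text
time: 8.15
ee_pos: [0.4687, 0.0629, 0.1243]
orientation: [3.128, -0.292, -0.002]
force: [1.7, -0.1, -0.4]
gripper_width: 0.0018
finger_force: 0.0
```

```bash
python3 -c "
from h import *
print(delta([.5437,.2357,.120],-7.4))"
```

```text
(array([  41.7, -183.7,    4.2]), np.float64(-0.057), np.float64(-10.7))
```

The fingers closed empty, so I'll look again.

Emit:
jog_arm:
  moves:
    - [0,0,0,-7,3,-22,60]
    - [0,0,0,-7,3,-22,60]
    - [0,0,0,-7,3,-22,60]
    - [0,0,0,-7,3,-22,60]

```text
time: 8.55
ee_pos: [0.4614, 0.0613, 0.1441]
orientation: [3.128, -0.292, -0.003]
force: [-0.3, 0.0, 0.4]
gripper_width: 0.0591
finger_force: 0.0
```

```bash
python3 -c "
from w import *
shot('w4');p,d=capture('side');a=cv2.resize(p[200:300,220:360],None,fx=4,fy=4,interpolation=cv2.INTER_CUBIC)
q=cv2.imread('pics/w4.png');b=cv2.resize(q[90:290,160:430],None,fx=2,fy=2)
cv2.imwrite('pics/w4c.png',b)"
```

```text
(no output)
```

View pics/w4c.png

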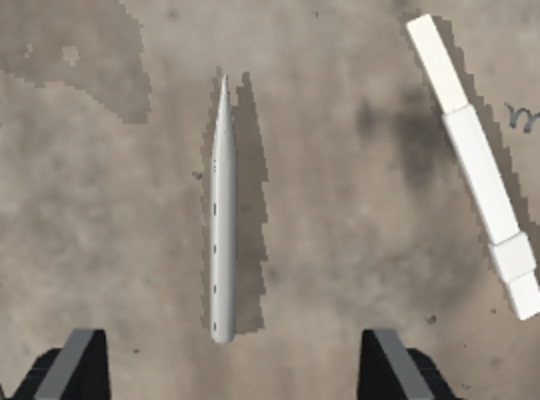

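The punch barely moved. Its tip is at full-frame (272,127) and its end at (271,260). TCP height 25.1 mm minus the 14 mm overhang is 11 mm, so the tips closed on top of the rod. I need to go about 6 mm lower.

```bash
python3 - <<'E'
from w import *
p,pose=load("w4")
e=ray("wrist",[(272,127),(271.2,259.5)],.0055,pose);c=e.mean(0);d=e[0]-e[1]
a=np.degrees(np.arctan2(d[1],d[0]));print(e,c,np.linalg.norm(d),a)
print(delta([*c,.0165],a))
E
```

```text
[[0.52593953 0.05150585]
 [0.41253361 0.07384206]] [0.46923657 0.06267395] 0.11558463815621124 -11.142247486350684
(array([  8. ,  -2.9, 127.3]), np.float64(0.008), np.float64(-10.7))
```

Emit:
jog_arm:
  moves:
    - [0,0,0.008,8,-3,45,28]
    - [0,0,0.008,8,-3,90,28]
    - [0,0,0.008,8,-3,110,28]
    - [0,0,0.008,8,-3,127,28]
    - [0,0,0.008,8,-3,127,28]

```text
time: 9.15
ee_pos: [0.4687, 0.0628, 0.0155]
orientation: [3.126, -0.305, -0.007]
force: [-0.0, 0.3, -0.7]
gripper_width: 0.0279
finger_force: 0.0
```

Emit:
jog_arm:
  moves:
    - [0,0,0,0,0,0,2]
    - [0,0,0,0,0,0,2]
    - [0,0,0,0,0,0,2]
    - [0,0,0,0,0,0,2]
    - [0,0,0,0,0,0,2]

```text
time: 9.65
ee_pos: [0.4707, 0.0628, 0.0186]
orientation: [-3.127, 0.305, -0.001]
force: [0.2, 0.2, -1.0]
gripper_width: 0.0091
finger_force: 42.7
```

Emit:
jog_arm:
  moves:
    - [0,0,0,0,0,-10,2]
    - [0,0,0,0,0,-40,2]
    - [0,0,0,0,0,-70,2]
    - [0,0,0,0,0,-100,2]
    - [0,0,0,0,0,-100,2]

```text
time: 10.15
ee_pos: [0.4741, 0.063, 0.1242]
orientation: [-3.126, 0.304, -0.014]
force: [0.3, -0.5, -0.2]
gripper_width: 0.0094
finger_force: 42.7
```

```bash
python3 -c "
from h import *
print(delta([.5437,.2357,.120],-7.4))"
```

```text
(array([  35. , -182.9,    4.9]), np.float64(-0.065), np.float64(-11.1))
```

Emit:
jog_arm:
  moves:
    - [0,0,-0.02,9,-46,1,2]
    - [0,0,-0.04,18,-92,2,2]
    - [0,0,-0.065,27,-138,3,2]
    - [0,0,-0.065,35,-183,4,2]
    - [0,0,-0.065,35,-183,4,2]

```text
time: 10.65
ee_pos: [0.5406, 0.2402, 0.1135]
orientation: [-3.134, 0.197, 0.001]
force: [-1.5, -1.2, -0.0]
gripper_width: 0.0097
finger_force: 42.7
```

Emit:
jog_arm:
  moves:
    - [0,0,0,0,0,0,2]
    - [0,0,0,0,0,0,2]

```text
time: 10.85
ee_pos: [0.5397, 0.2349, 0.114]
orientation: [3.134, -0.203, -0.001]
force: [0.5, -0.3, -1.1]
gripper_width: 0.0089
finger_force: 42.7
```

```bash
python3 -c "
from h import *
print(delta([.5437,.2357,.0235],-7.4))"
```

```text
(array([ 3.9, -1.3, 90.5]), np.float64(-0.0), np.float64(-7.4))
```

Emit:
jog_arm:
  moves:
    - [0,0,0,4,-1,40,2]
    - [0,0,0,4,-1,70,2]
    - [0,0,0,4,-1,84,2]
    - [0,0,0,4,-1,90,2]
    - [0,0,0,4,-1,90,2]

```text
time: 11.35
ee_pos: [0.5445, 0.2353, 0.0256]
orientation: [3.135, -0.204, 0.0]
force: [1.0, 0.5, -0.5]
gripper_width: 0.0093
finger_force: 43.8
```

Emit:
jog_arm:
  moves:
    - [0,0,0,0,0,0,24]
    - [0,0,0,0,0,0,24]
    - [0,0,0,0,0,0,24]
    - [0,0,0,0,0,-4,24]
    - [0,0,0,0,0,-25,24]

```text
time: 11.85
ee_pos: [0.5421, 0.2354, 0.0471]
orientation: [3.133, -0.203, -0.007]
force: [0.7, -0.5, -0.1]
gripper_width: 0.0243
finger_force: 0.0
```

Emit:
jog_arm:
  moves:
    - [0,0,0,0,0,-40,24]
    - [0,0,0,0,0,-80,24]
    - [0,0,0,0,0,-120,24]
    - [0,0,0,0,0,-120,24]
    - [0,0,0,0,0,-120,24]

```text
time: 12.35
ee_pos: [0.5454, 0.2365, 0.1714]
orientation: [-3.134, 0.203, -0.005]
force: [-0.3, -0.5, -0.5]
gripper_width: 0.0239
finger_force: 0.0
```

```bash
python3 -c "
from w import *
shot('w5')
print(delta([.448,-.317,.17],-6))"
```

```text
(array([-24.2, 560.9,  -0.7]), np.float64(-0.024), np.float64(-7.4))
```

View pics/w5.png

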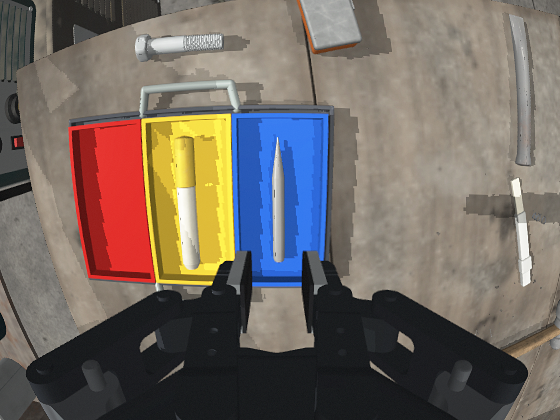

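The punch lies flat and lengthwise in the blue bay, from (277,135) to (278,262), and the marker is undisturbed. Next is the holder.

Emit:
jog_arm:
  moves:
    - [0,0,-0.024,-3,49,0,24]
    - [0,0,-0.024,-6,98,0,24]
    - [0,0,-0.024,-9,147,0,24]
    - [0,0,-0.024,-12,196,0,24]
    - [0,0,-0.024,-15,245,0,24]

```text
time: 12.9
ee_pos: [0.4959, -0.0064, 0.1673]
orientation: [-3.137, 0.164, 0.005]
force: [1.1, -1.7, 0.6]
gripper_width: 0.0242
finger_force: 0.0
```

Emit:
jog_arm:
  moves:
    - [0,0,0,-3,49,0,24]
    - [0,0,0,-6,98,0,24]
    - [0,0,0,-9,147,0,24]
    - [0,0,0,-12,196,0,24]
    - [0,0,0,-15,245,0,24]

```text
time: 13.4
ee_pos: [0.4555, -0.2482, 0.1674]
orientation: [-3.136, 0.165, 0.004]
force: [0.3, 0.7, -0.2]
gripper_width: 0.0237
finger_force: 0.0
```

Emit:
jog_arm:
  moves:
    - [0,0,0,0,45,0,24]
    - [0,0,0,0,69,0,24]
    - [0,0,0,0,69,0,24]
    - [0,0,0,0,69,0,24]

```text
time: 13.8
ee_pos: [0.449, -0.315, 0.1674]
orientation: [-3.135, 0.167, 0.004]
force: [0.7, 0.3, 0.2]
gripper_width: 0.0241
finger_force: 0.0
```

```bash
python3 -c "
from w import *
p,pose=shot('w6');print(pose)"
```

```text
(array([ 0.44896438, -0.31496573,  0.16742902]), array([-3.13458971,  0.16724962,  0.00413355]))
```

View pics/w6.png

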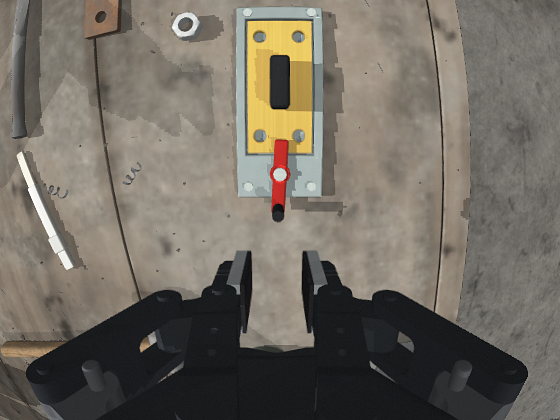

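The template lies along the image vertical, with its grip block at (280,82), the tab pivot at (280,174) and the pin top at about (279,211).

```bash
python3 - <<'E'
from w import *
p,pose=load("w6");H,S,V=cv2.split(cv2.cvtColor(p,cv2.COLOR_BGR2HSV))
m=(H>18)&(H<36)&(S>90)&(V>90);q=np.zeros_like(m);q[10:160,235:325]=m[10:160,235:325]
r=rect(ray("wrist",blob(q),.009,pose));print("brass",r)
k=(V<45);q=np.zeros_like(k);q[50:115,262:298]=k[50:115,262:298]
b=blob(q);print("block px",b.min(0),b.max(0),rect(ray("wrist",b,.037,pose)))
pin=ray("wrist",[(279,210)],.042,pose)[0];piv=ray("wrist",[(280,174)],.017,pose)[0]
print("pin",pin,"pivot",piv,"nose",ray("wrist",[(281,141)],.0165,pose))
print("holder",ray("wrist",[(237,195),(322,195),(238,9),(320,9)],.01,pose)*1000)
E
```

```text
brass (array([ 551. , -329.1]), 120.3, 56.3, -5.9)
block px [271  55] [289 108] (array([ 549.8, -329.4]), 43.2, 14.1, -6.0)
pin [ 0.44733536 -0.31785461] pivot [ 0.47273544 -0.32150335] nose [[ 0.50110034 -0.32532002]]
holder [[ 456.83903236 -280.82681899]
 [ 448.80758346 -357.34103763]
 [ 625.86870455 -300.42102681]
 [ 618.42637875 -372.55685327]]
```

Holder origin is about (550.5, -329) at -6°, the pivot about (473, -321), and the pin about (442.5, -317.7). I'll straddle the pin with the tool turned 45° to the holder.

```bash
python3 -c "
from h import *
print(delta([.443,-.3178,.12],39))"
```

```text
(array([-5.8,  4.2, 47.8]), np.float64(-0.786), np.float64(-6.0))
```

Emit:
jog_arm:
  moves:
    - [0,0,-0.785,-6,4,48,24]
    - [0,0,-0.785,-6,4,48,24]
    - [0,0,-0.785,-6,4,48,24]
    - [0,0,-0.785,-6,4,48,24]
    - [0,0,-0.785,-6,4,48,24]

```text
time: 14.35
ee_pos: [0.4438, -0.3169, 0.1207]
orientation: [-2.974, -1.007, 0.001]
force: [0.4, 0.4, -0.4]
gripper_width: 0.0243
finger_force: 0.0
```

```bash
python3 -c "
from h import *
print(delta([.443,-.3178,.036],39))"
```

```text
(array([-1.2,  0.3, 84.7]), np.float64(-0.028), np.float64(37.4))
```

Emit:
jog_arm:
  moves:
    - [0,0,-0.028,-1,0,35,26]
    - [0,0,-0.028,-1,0,60,26]
    - [0,0,-0.028,-1,0,75,26]
    - [0,0,-0.028,-1,0,84,26]
    - [0,0,-0.028,-1,0,84,26]

```text
time: 14.85
ee_pos: [0.4424, -0.3183, 0.0363]
orientation: [-2.963, -1.038, 0.002]
force: [0.0, -0.6, -0.1]
gripper_width: 0.026
finger_force: 0.0
```

Emit:
jog_arm:
  moves:
    - [0,0,0,0,0,0,14]
    - [0,0,0,0,0,0,14]
    - [0,0,0,0,0,0,14]
  newtons: 20

```text
time: 15.15
ee_pos: [0.4424, -0.3194, 0.038]
orientation: [-2.965, -1.037, 0.001]
force: [-5.4, 1.8, 0.2]
gripper_width: 0.0144
finger_force: 2.3
```

Emit:
jog_arm:
  moves:
    - [0,0,0,-3,4,0,14]
    - [0,0,0,-6,8,0,14]
    - [0,0,0,-8,13,0,14]
    - [0,0,0,-9,18,0,14]
    - [0,0,0,-9,23,0,14]

```text
time: 15.65
ee_pos: [0.4507, -0.3439, 0.0382]
orientation: [2.964, 1.036, 0.001]
force: [-2.1, -0.3, 0.0]
gripper_width: 0.014
finger_force: 0.8
```

Emit:
jog_arm:
  moves:
    - [0,0,0,1,5,0,14]
    - [0,0,0,3,10,0,14]
    - [0,0,0,5,15,0,14]
    - [0,0,0,8,19,0,14]
    - [0,0,0,11,23,0,14]

```text
time: 16.15
ee_pos: [0.4735, -0.3542, 0.0373]
orientation: [-2.965, -1.037, -0.0]
force: [-2.2, 2.4, 1.2]
gripper_width: 0.0139
finger_force: 1.5
```

Emit:
jog_arm:
  moves:
    - [0,0,0,0,0,0,14]
    - [0,0,0,0,0,0,24]
    - [0,0,0,0,0,0,24]
    - [0,0,0,0,0,0,24]

```text
time: 16.55
ee_pos: [0.473, -0.3543, 0.0374]
orientation: [2.965, 1.037, 0.0]
force: [-0.3, -0.7, -0.7]
gripper_width: 0.0242
finger_force: 0.0
```

Emit:
jog_arm:
  moves:
    - [0,0,0,0,0,-45,24]
    - [0,0,0,0,0,-90,24]
    - [0,0,0.15,0,0,-130,40]
    - [0,0,0.3,0,0,-130,40]
    - [0,0,0.45,0,0,-130,40]

```text
time: 17.05
ee_pos: [0.474, -0.3553, 0.1702]
orientation: [3.12, 0.339, 0.005]
force: [-1.0, 0.8, -0.3]
gripper_width: 0.0403
finger_force: 0.0
```

Emit:
jog_arm:
  moves:
    - [0,0,0.34,0,0,0,40]
    - [0,0,0.34,0,0,0,40]
    - [0,0,0.34,0,0,0,40]
    - [0,0,0.34,0,0,0,40]
    - [0,0,0.34,0,0,0,40]

```text
time: 17.55
ee_pos: [0.473, -0.3543, 0.1675]
orientation: [3.136, -0.182, 0.0]
force: [-0.4, 0.0, -0.1]
gripper_width: 0.04
finger_force: 0.0
```

```bash
python3 -c "
from w import *
p,pose=shot('w7');print(pose)
print(delta([.5503,-.3292,.12],-6))"
```

```text
(array([ 0.47297346, -0.35430436,  0.167456  ]), array([ 3.13621823e+00, -1.81602377e-01,  2.74096432e-04]))
(array([ 73.9, -33.9,  47.4]), np.float64(-0.011), np.float64(-6.6))
```

View pics/w7.png

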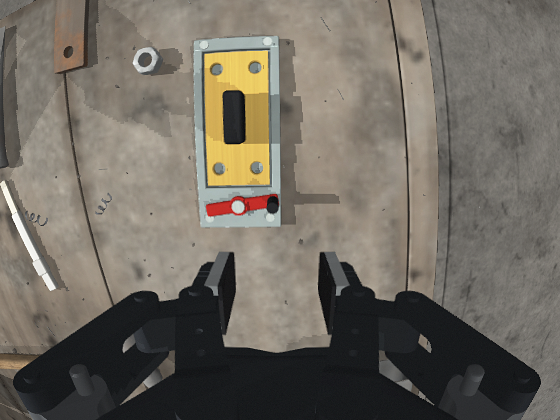

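The tab is now crosswise at (240,205) with its pin at (272,204), so the plate is fully clear. I'll pick the template up by its block.

Emit:
jog_arm:
  moves:
    - [0,0,-0.01,37,-17,10,45]
    - [0,0,-0.01,74,-34,25,45]
    - [0,0,-0.01,74,-34,47,45]
    - [0,0,-0.01,74,-34,47,45]
    - [0,0,-0.01,74,-34,47,45]
  newtons: 60

```text
time: 18.1
ee_pos: [0.5497, -0.3289, 0.1199]
orientation: [-3.136, 0.167, 0.003]
force: [0.1, -0.1, 0.5]
gripper_width: 0.0453
finger_force: 0.0
```

```bash
python3 -c "
from h import *
print(delta([.5503,-.3292,.028],-6))"
```

```text
(array([ 0.8,  0.3, 91.9]), np.float64(-0.002), np.float64(-6.1))
```

Emit:
jog_arm:
  moves:
    - [0,0,0,1,0,35,45]
    - [0,0,0,1,0,65,45]
    - [0,0,0,1,0,82,45]
    - [0,0,0,1,0,92,35]
    - [0,0,0,1,0,92,30]

```text
time: 18.6
ee_pos: [0.5508, -0.3293, 0.0279]
orientation: [-3.136, 0.169, 0.002]
force: [0.4, -0.6, -0.2]
gripper_width: 0.0299
finger_force: 0.0
```

Emit:
jog_arm:
  moves:
    - [0,0,0,0,0,0,5]
    - [0,0,0,0,0,0,5]
    - [0,0,0,0,0,0,5]
    - [0,0,0,0,0,0,5]
    - [0,0,0,0,0,0,5]

```text
time: 19.1
ee_pos: [0.5524, -0.3298, 0.0302]
orientation: [3.136, -0.168, 0.003]
force: [-1.3, 2.0, 6.3]
gripper_width: 0.0146
finger_force: 61.3
```

Emit:
jog_arm:
  moves:
    - [0,0,0,0,0,-5,5]
    - [0,0,0,0,0,-15,5]
    - [0,0,0,0,0,-40,5]
    - [0,0,0,0,0,-70,5]
    - [0,0,0,0,0,-100,5]

```text
time: 19.6
ee_pos: [0.551, -0.329, 0.1293]
orientation: [-3.137, 0.168, 0.002]
force: [0.2, -0.3, -4.3]
gripper_width: 0.0143
finger_force: 59.8
```

```bash
python3 -c "
from h import *
print(delta([.5653,.4033,.13],-7.4))"
```

```text
(array([-6.410e+01, -7.296e+02, -3.000e-01]), np.float64(0.022), np.float64(-6.1))
```

Emit:
jog_arm:
  moves:
    - [0,0,0.022,-2,-20,0,5]
    - [0,0,0.022,-5,-55,0,5]
    - [0,0,0.022,-9,-95,0,5]
    - [0,0,0.022,-12,-135,0,5]
    - [0,0,0.022,-15,-175,0,5]

```text
time: 20.1
ee_pos: [0.555, -0.1523, 0.1289]
orientation: [3.135, -0.204, 0.0]
force: [1.4, 0.1, -3.9]
gripper_width: 0.0147
finger_force: 59.9
```

Emit:
jog_arm:
  moves:
    - [0,0,0,-3,-40,0,5]
    - [0,0,0,-6,-80,0,5]
    - [0,0,0,-9,-120,0,5]
    - [0,0,0,-12,-160,0,5]
    - [0,0,0,-15,-200,0,5]

```text
time: 20.6
ee_pos: [0.566, 0.0482, 0.129]
orientation: [3.135, -0.203, 0.001]
force: [0.7, 0.2, -3.7]
gripper_width: 0.0146
finger_force: 59.9
```

Emit:
jog_arm:
  moves:
    - [0,0,0,-3,-40,0,5]
    - [0,0,0,-6,-80,0,5]
    - [0,0,0,-9,-120,0,5]
    - [0,0,0,-12,-160,0,5]
    - [0,0,0,-15,-200,0,5]

```text
time: 21.1
ee_pos: [0.5769, 0.2485, 0.1289]
orientation: [3.135, -0.203, 0.0]
force: [1.8, 0.3, -3.7]
gripper_width: 0.0146
finger_force: 59.9
```

Emit:
jog_arm:
  moves:
    - [0,0,0,-1,-40,0,5]
    - [0,0,0,-2,-80,0,5]
    - [0,0,0,-3,-115,0,5]
    - [0,0,0,-4,-135,0,5]
    - [0,0,0,-4,-140,0,5]

```text
time: 21.6
ee_pos: [0.5904, 0.3889, 0.1284]
orientation: [-3.135, 0.199, 0.0]
force: [-0.7, -0.2, -4.2]
gripper_width: 0.0147
finger_force: 59.9
```

```bash
python3 -c "
from w import *
print(delta([.5653,.4033,.13],-7.4))
p,pose=shot('w8');print(pose)"
```

```text
(array([-26.8, -11.2,  -1.5]), np.float64(0.003), np.float64(-7.3))
(array([0.59043957, 0.38885615, 0.12844803]), array([-3.13470698e+00,  1.98695856e-01,  3.05038929e-04]))
```

View pics/w8.png

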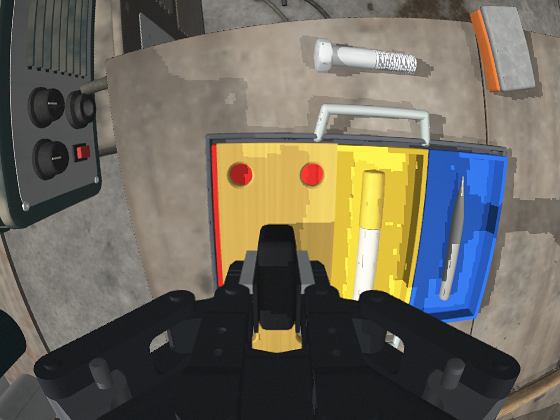

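The template is held above the red bay and the other bays look right. I'll check the red bay's centre with the earlier wrist view (w2), taking the rim at 18 mm.

```bash
python3 - <<'E'
from w import *
p,pose=load("w2");H,S,V=cv2.split(cv2.cvtColor(p,cv2.COLOR_BGR2HSV))
for n,m in(("red",((H<8)|(H>172))&(S>150)&(V>60)),("blue",(H>100)&(H<125)&(S>130)&(V>60))):
    q=np.zeros_like(m);q[100:300,130:440]=m[100:300,130:440]
    b=blob(q);print(n,b.min(0),b.max(0),rect(ray("wrist",b,.018,pose)))
p=cv2.imread("pics/top0.png");H,S,V=cv2.split(cv2.cvtColor(p,cv2.COLOR_BGR2HSV))
m=((H<8)|(H>172))&(S>150)&(V>80);m[:,235:]=0
print(rect(ray("top",blob(m),.018)))
print(delta([.564,.4015,.13],-7.4))
E
```

```text
red [144 117] [237 287] (array([563.7, 398.9]), 162.4, 83.9, -7.3)
blue [328 117] [421 288] (array([542., 232.]), 163.0, 84.2, -7.4)
(array([564.3, 400.6]), 162.5, 83.2, -7.4)
(array([-28.1,  -9.9,  -1.6]), np.float64(0.002), np.float64(-7.3))
```

Emit:
jog_arm:
  moves:
    - [0,0,0,-14,-4,0,5]
    - [0,0,0,-28,-8,0,5]
    - [0,0,0,-28,-8,0,5]
    - [0,0,0,-28,-8,0,5]

```text
time: 22.05
ee_pos: [0.5637, 0.3974, 0.1287]
orientation: [3.135, -0.202, 0.0]
force: [-0.4, 0.4, -3.5]
gripper_width: 0.0147
finger_force: 60.0
```

```bash
python3 -c "
from w import *
print(delta([.564,.400,.0315],-7.4))"
```

```text
(array([-0. , -2.6, 97.2]), np.float64(0.0), np.float64(-7.4))
```

Emit:
jog_arm:
  moves:
    - [0,0,0,0,-2,30,5]
    - [0,0,0,0,-2,60,5]
    - [0,0,0,0,-2,80,5]
    - [0,0,0,0,-2,91,5]
    - [0,0,0,0,-2,97,5]

```text
time: 22.55
ee_pos: [0.5647, 0.3991, 0.0346]
orientation: [3.134, -0.203, -0.001]
force: [-24.1, -14.7, 49.9]
gripper_width: 0.0146
finger_force: 68.4
```

Emit:
jog_arm:
  moves:
    - [0,0,0,0,0,0,5]
    - [0,0,0,0,0,0,5]

```text
time: 22.75
ee_pos: [0.5659, 0.3999, 0.0347]
orientation: [-3.134, 0.203, -0.003]
force: [-5.0, -3.0, 9.3]
gripper_width: 0.0145
finger_force: 62.8
```

```bash
python3 -c "
from w import *
p,d=capture('side');a=cv2.resize(p[220:400,90:310],None,fx=3,fy=3,interpolation=cv2.INTER_CUBIC);cv2.imwrite('pics/s9.png',a)"
```

```text
(no output)
```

View pics/s9.png

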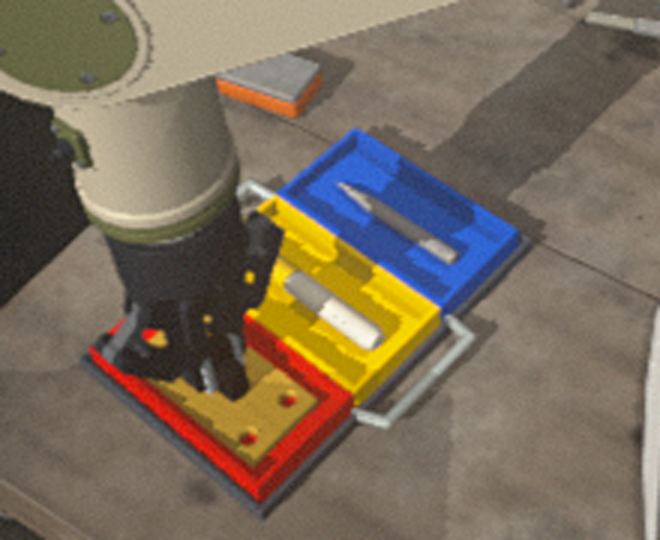

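The side view shows the template flat inside the red walls, with its holes at (248,437) and (290,400). I'll release it.

Emit:
jog_arm:
  moves:
    - [0,0,0,0,0,0,28]
    - [0,0,0,0,0,0,28]
    - [0,0,0,0,0,0,28]
    - [0,0,0,0,0,-5,28]
    - [0,0,0,0,0,-30,28]

```text
time: 23.3
ee_pos: [0.5624, 0.3983, 0.058]
orientation: [3.131, -0.203, -0.008]
force: [-0.5, -0.1, -0.4]
gripper_width: 0.028
finger_force: 0.0
```

Emit:
jog_arm:
  moves:
    - [0,0,0,0,0,-45,28]
    - [0,0,0,0,0,-90,28]
    - [0,0,0,0,0,-120,28]
    - [0,0,0,0,0,-120,28]
    - [0,0,0,0,0,-120,28]

```text
time: 23.8
ee_pos: [0.5654, 0.4002, 0.1831]
orientation: [-3.133, 0.203, -0.004]
force: [-0.9, -0.3, -0.2]
gripper_width: 0.0283
finger_force: 0.0
```

```bash
python3 w.py w10
```

```text
(no output)
```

View pics/w10.png

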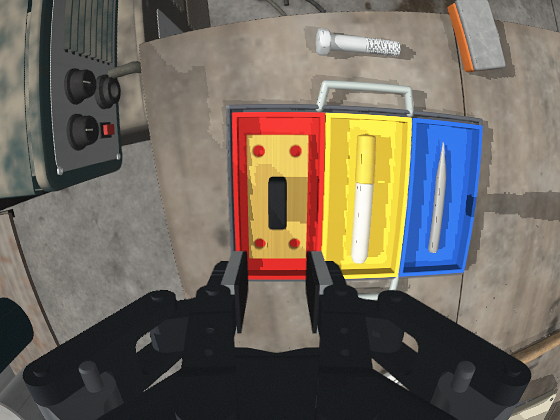

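The template lies flat in the red bay at (278,200), the marker is at (364,200) and the punch at (438,200). The arm is clear of everything, so I'm handing in.

```bash
python3 -c "
from cell import *
print(finish_job())"
```

```text
the job is handed in; nothing more can be done
None
```

The job is handed in at about 24 s: marker in the yellow bay, punch in the blue bay and template in the red bay, all flat and lengthwise; the swing tab was turned aside first, and I never touched the soapstone or chisel.

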